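# Clear the lid and open the press-tab puzzle box

### The job

The puzzle pieces in the steel storage box are needed. Take the pink suction toy off the box's lid and stand it upright in the middle of the grey tile coaster, then press the tab at the front of the box so that the lid pops ajar, and lift the lid right over until it rests open on its stop. Do not force the tab or the lid or let the lid slam, do not push the coaster about, and leave the other things where they are.

Things in the scene. Friction and masses are not known exactly. Their poses are not given: they have to be found in the camera images.
- toy_center (a point): Pink silicone toy, a round solid body 76 mm tall on a flared 58 mm suction foot (stands freely, does not stick); stands on the box's lid at the start. The body is 44 mm across from 32 to 54 mm above the foot's underside; this point is its centre, 38 mm up; z is its upright axis. 70 g.
- coaster: Loose smooth basalt-grey ceramic tile, square 110 x 110 mm, 10 mm thick, flat on the table left or right of the box; origin at the centre of its underside, z up, x and y along its edges.
- chest: Steel storage box fixed to the table: 160 mm deep (its x), 200 mm wide (its y), walls 84 mm high; origin at the centre of its underside. Its x axis points from the front (tab side, towards the robot) to the hinge at the back. The closed lid's top is 92 mm above the table. The outer 65 mm of the lid's front edge on either side (left and right of the tab) is free to be taken from below once the lid is ajar.
- lid_hinge (a point): Middle of the lid's hinge axis, at the back top edge of the box, 86 mm above the table and 80 mm behind the box's centre. The axis runs along the box's y. This frame turns with the lid: x points from the lid's front edge to the hinge.
- lid_edge (a point): Middle of the lid's front edge, 175 mm from the hinge axis, half-way through the lid's 6 mm thickness (the underside lies in the hinge's plane); it turns with the lid. The lid is a flat steel plate 200 mm wide and 175 mm long, jutting 15 mm past the box's front wall. No handle. Its front edge is held down by the tab's hooked nose (40 mm wide, in the middle, standing 6 mm above the closed lid).
- lid (a joint): Angle of the lid, rad: 0 shut, grows as the front edge goes up and over to the back, 1.9 resting on its stop. Once released it pops to about 0.23 by a spring plunger, front edge about 40 mm up, and stays there. Up to 1.57 it falls back if let go (about 0.35 kg, 2 N at the edge); beyond that it sinks onto the stop by itself against a damped hinge.
- tab_pad (a point): Pressing spot on top of the tab, a level steel plate 60 mm wide (box's y) and 56 mm long (box's x) in front of the box under the lid's level, 71 mm above the table; this point is 40 mm in front of the tab's pivot and moves down as it is pressed.
- tab (a joint): Angle of the tab, rad: 0 at rest, sprung back when let go. Pressing the pad down about 12 mm (0.3 rad, about 4 to 6 N) frees the lid; it meets its end at 0.42 rad (16 mm).
- jigsaw: Bystander: small wooden jigsaw tray, 110 x 110 x 10 mm, flat on the table on the other side of the box from the coaster; origin under its centre.
- car: Bystander: wooden toy car 90 mm long, 51 mm high, in front of the box on the right; origin under its centre.
- top_toy: Bystander: turned dark wooden spinning toy 60 mm across, 60 mm high, in front of the box on the left; origin under its centre.
- cup: Bystander: open wooden cup 72 mm across, 75 mm high, at the back left of the box; origin under its centre.
- jar: Bystander: jar with steel cap, 72 mm across, 100 mm high, at the back right of the box; origin under its centre.
Not all that is in view belongs to the job. What is shaped like the part that bears toy_center but green is not meant.

How it is judged:
On the way, in this order (a step that is already met when the one before it is completed fails the run):
1. the toy stands released on the coaster, the lid still shut (horizontal distance between toy_center and coaster below 0.03 m and angle between toy_center's own z axis and vertical below 0.15 rad and z of toy_center in the frame of coaster between 0.042 and 0.054 m and contact force between the fingers and toy below 0.1 N and value of joint lid below 0.1 rad), for 0.2 s.
2. the tab is pressed down by the fingers, which do not pry at the lid (value of joint tab above 0.2 rad and contact force between the fingers and tab above 0.5 N and contact force between the fingers and lid below 0.5 N).
3. the lid has popped ajar (value of joint lid above 0.17 rad), for 0.2 s.
At the end, for the whole second after the job is handed in: the lid rests open on its stop (beyond 1.82 of 1.9 rad) and is still; the toy stands upright (within 0.15 rad) on the coaster, its centre within 30 mm of the coaster's centre (value of joint lid above 1.82 rad and velocity of joint lid below 0.1 rad/s and horizontal distance between toy_center and coaster below 0.03 m and angle between toy_center's own z axis and vertical below 0.15 rad and z of toy_center in the frame of coaster between 0.042 and 0.054 m); the robot touches nothing.
It fails at once if a bystander is moved by more than 30 mm (distance of any of jigsaw, car, cup, jar, top_toy from where it was at the start of the episode above 0.03 m).
It fails at once if the coaster is pushed by more than 30 mm (distance of coaster from where it was at the start of the episode above 0.03 m).
It fails at once if the lid slams (faster than 2.5 rad/s beyond 1.4 rad) (value of joint lid above 1.4 rad and velocity of joint lid above 2.5 rad/s).
It fails at once if the lid or tab is forced with more than 40 N (contact force between any of the arm, the fingers and lid above 40 N or contact force between the fingers and tab above 40 N).
It also fails if it takes over 72 s, if anything falls off the work surface, if the arm or the gripper's body presses on something with over 40 N, if the wrist force passes 120 N, or if a joint passes its speed limit or range.

### The arm

A 6-joint arm with a two-finger parallel gripper is mounted at the origin on the work surface. World frame = base frame: x ahead of the robot, y to its left, z up, the work surface at z = 0. Lengths are in m, angles in rad, forces in N, time in s.
With the tool pointing down it reaches from about 0.3 to 0.875 m from the base axis. Payload 6.4 kg.
Tool frame: the origin (TCP) lies on the front face of the gripper's body, between the roots of the fingers; the fingertips stand 73 mm ahead of it and the grasp point (between the pads) lies ctrl.pinch_z ahead of it (ctrl.pinch_z is the distance from the TCP to the grasp point, in m); z points along the fingers, x is the direction in which the jaws open and shut, and the axes are right-handed (so a half turn about z gives the same grasp; the last joint's range is limited). The gripper opens to 85 mm and grips with 20 to 120 N. Pads are 22 mm wide; open, the fingers measure 114 mm over their backs; the gripper's body (76 mm by 85 mm) begins 54 mm behind the grasp point. The pads swing forward as they close: fully open they stand 13 mm farther back than shut.
Start: joints at [-1.542, 0.181, 1.607, -0, 1.354, -0.206], TCP at [0.134, -0.559, 0.304] pointing down, gripper open.
Joint ranges: [-2.99, 2.99], [-0.89, 2.07], [0.3, 2.58], [-1.14, 4.28], [0, 2.63], [-3.12, 3.12]. Speed limits (rad/s): [2.57, 2.57, 3.01, 3.14, 3.14, 3.14].

### API

Orientations are given as a unit quaternion [w, x, y, z].
In Python, from bench import ctrl gives the robot as it stands.
- The arm moves only by the tool move_arm, never from a script. Its argument "rows" is text: rows parted by semicolons, each of 7 numbers parted by spaces: the shift along the tool's x, y, z in cm, then the turn, a rotation vector about the tool's x, y, z in degrees, then the opening, from 0 (shut) to 1 (fully open). In form: x y z rx ry rz grip; .... A call has 1 to 20 rows; each row shifts and turns the commanded pose from where the row before left it, along the tool's axes as they then stand; what a row does not reach is not made up. A row lasts 1/10 s, in which the tool goes at most 50 mm and 8.59 degrees, less where a joint would pass 70% of its speed; a pose out of reach is approached as far as the arm can. A call with a gripper value outside its range is refused whole. The fingers move at their own pace and stop on an object; the grip force is fixed at half the most. Time passes only in rows, so rows that do not move let the fingers close. It gives the time, the measured TCP pose, the force and the opening at its end, in the units of the state.
- ctrl.get_obs(): the state, without advancing time (a new reading comes with each control period).
- ctrl.camera(name): name is "scene" or "top" or "wrist"; returns a dict with "color" (420x560x3 uint8, blue, green, red), "fx", "fy", "cx", "cy" (pixels), "rvec" (rotation vector, rad) and "tvec" (3), from world to camera coordinates, as OpenCV has them. Camera axes: x right, y down, z forward; pixel columns grow to the right and rows downward; lengths in m; the calibration is good to about 2 mm. A picture is of the moment at which its call begins. There is no depth.
- ctrl.hand_in(): hands the job in, once; it reports no verdict.
Trained networks look in the newest picture that a camera, given by its name, has taken for a name from the list of things; names that differ only in an ending like _2 or _b are one class to them, and where a whole thing is asked for, a point or a joint stands for the part that bears it (a point fixed in the world has none). Each returns a list of dicts, best first, with "confidence" (0 to 1); they miss things now and then, are a little off and sometimes report something else, mostly with a low value. They report only what shows in the picture. A call takes as long as a camera call. They do not tell look-alikes from the thing itself.
- ctrl.look_for(camera, query): "bbox" ([left, top, right, bottom] in pixels, round what is visible of it).
- ctrl.trace(camera, query): "region" (420x560 bool, what is visible of it) and "bbox" ([left, top, right, bottom] in pixels, round what is visible of it).
The state is a dict: "time_s": time; "q": joint angles; "dq": joint speeds; "joint_efforts": joint torques, N m; "eef_pos": TCP position; "eef_rot": TCP orientation; "wrist_force": force on the tool from outside, world axes, zero at the start; "torque": the same for the moment, N m; "opening": opening from 0.0 (shut) to 1.0 (fully open).
Only numpy, scipy, OpenCV 4.12 (cv2) and the standard library are available. Lean on these libraries where they do the work, as an engineer would, in place of code of your own. Each camera call takes 0.05 s, during which the arm holds its last target.

## Working session

There is one attempt and no reset: what is moved stays moved. The work goes in short steps, Python scripts to look and compute and a tool call to move; the robot and the scene stay as the last step left them, time stands still between calls to the robot, and variables do not carry over. Pictures are saved under pics/ and viewed, and the job is handed in when it is done.

Besides the shell and the picture viewer there is one more tool, called after "Request:" as name(argument=value, ...) on one line, values as JSON. move_arm: Moves the arm, as the interface text tells. Its arguments: {"type":"object","properties":{"rows":{"type":"string"}},"required":["rows"]}

```bash
mkdir -p pics; ls; python3 - <<'E'
from bench import ctrl
import cv2
print(ctrl.get_obs(), ctrl.pinch_z)
for n in("scene","top","wrist"):
    c=ctrl.camera(n); cv2.imwrite(f"pics/{n}0.png",c["color"])
    print(n,c["fx"],c["fy"],c["cx"],c["cy"],c["rvec"],c["tvec"])
    if n!="wrist":
        for q in("toy_center","coaster","chest","lid_edge","tab_pad","jigsaw","car","top_toy","cup","jar"):
            print(q,[( [round(float(v)) for v in d["bbox"]],round(d["confidence"],2)) for d in ctrl.look_for(n,q)])
E
```

```text
pics
{'time_s': 0.0, 'q': array([-1.54224705e+00,  1.81530269e-01,  1.60802287e+00, -1.95292847e-05,
        1.35382216e+00, -2.06286417e-01]), 'dq': array([ 0.00104135,  0.00114266, -0.00109102,  0.00159997, -0.00109103,
       -0.00114808]), 'joint_efforts': array([ 2.26209511e-05, -4.44876730e+01, -3.51340699e+01, -2.24633491e-04,
        9.02499160e-03,  2.46044657e-06]), 'eef_pos': array([ 0.13379995, -0.5587632 ,  0.30298293]), 'eef_rot': array([-6.77591913e-04,  7.85075258e-01, -6.19399746e-01, -5.79148512e-04]), 'wrist_force': array([-0.29550204,  0.83656422, -0.25377045]), 'torque': array([0.03910884, 0.05865859, 0.00446388]), 'opening': 1.0020345880566668} 0.0539
scene 442.23372818331933 442.23372818331933 288.3036830429578 210.72231732661922 [ 1.81375113  1.58745243 -0.69137673] [-0.07931437 -0.2756408   1.32809231]
toy_center [([218, 224, 243, 262], 0.96), ([294, 165, 314, 197], 0.95), ([288, 190, 320, 234], 0.76), ([215, 261, 243, 300], 0.66), ([394, 274, 428, 313], 0.58)]
coaster [([396, 201, 455, 236], 0.68)]
chest [([264, 192, 380, 294], 0.7)]
lid_edge [([262, 198, 37
[... 401 characters left out ...]
35766 1.28623581]
toy_center [([205, 150, 229, 172], 0.85), ([318, 218, 341, 235], 0.84), ([324, 178, 341, 200], 0.79), ([252, 276, 273, 294], 0.73), ([262, 199, 286, 223], 0.64)]
coaster [([147, 218, 197, 260], 0.85)]
chest [([225, 149, 306, 261], 0.64)]
lid_edge [([228, 172, 309, 242], 0.93)]
tab_pad [([251, 232, 276, 260], 0.98)]
jigsaw [([379, 226, 420, 271], 0.96)]
car [([326, 268, 351, 307], 0.94), ([255, 234, 274, 260], 0.19)]
top_toy [([220, 275, 241, 300], 0.83)]
cup [([163, 143, 190, 173], 0.73)]
jar [([380, 151, 417, 185], 0.97)]
wrist 340.8972881290949 340.8972881290949 273.173982365967 214.40735782258787 [-2.24972435  1.77454236  0.29654632] [-0.57577468 -0.04278277  0.37987435]
```

View pics/scene0.png

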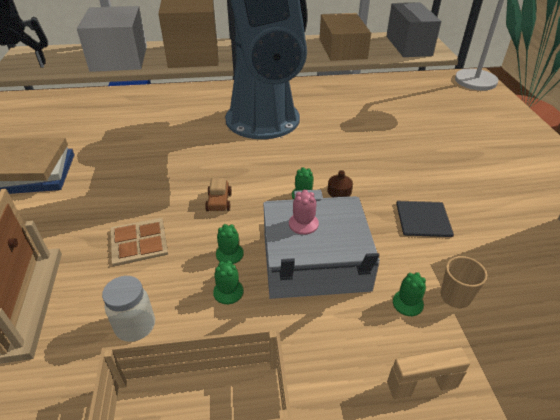

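View pics/top0.png

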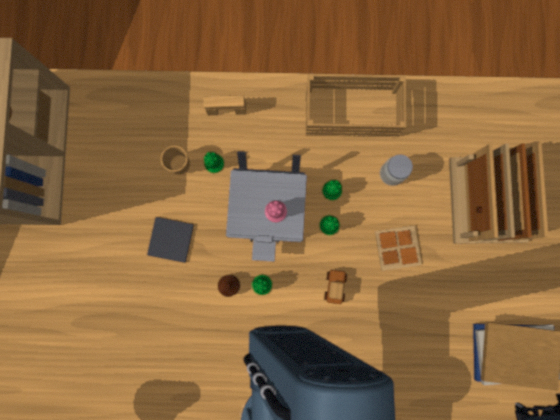

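The pink toy is at top (274,211) and scene (304,210). The other four things of that shape are green decoys, at top (262,285), (332,189), (330,225) and (213,161). The coaster is left of the box at top (171,239), and the tab is at top (263,249).

```bash
cat > h.py <<'E'
import numpy as np, cv2
def proj(c,P):
    K=np.array([[c["fx"],0,c["cx"]],[0,c["fy"],c["cy"]],[0,0,1]])
    return cv2.projectPoints(np.asarray(P,float).reshape(-1,3),np.array(c["rvec"],float),np.array(c["tvec"],float),K,None)[0][:,0]
def ray(c,uv):
    R=cv2.Rodrigues(np.array(c["rvec"],float))[0]; t=np.array(c["tvec"],float)
    d=R.T@np.array([(uv[0]-c["cx"])/c["fx"],(uv[1]-c["cy"])/c["fy"],1]); return -R.T@t,d
def onz(c,uv,z):
    o,d=ray(c,uv); return o+d*(z-o[2])/d[2]
def tri(cs,uvs):
    A=0;b=0
    for c,u in zip(cs,uvs):
        o,d=ray(c,u); d/=np.linalg.norm(d); M=np.eye(3)-np.outer(d,d); A=A+M; b=b+M@o
    return np.linalg.solve(A,b)
E
python3 - <<'E'
from bench import ctrl
from h import *
np.set_printoptions(precision=4,suppress=True)
C={}
big=[]
for n in("scene","top"):
    c=C[n]=ctrl.camera(n); im=c["color"]
    for q,z in(("coaster",.01),("lid_edge",.092),("tab_pad",.071),("chest",.092)):
        for d in ctrl.trace(n,q)[:1]:
            m=d["region"].astype(np.uint8); cs,_=cv2.findContours(m,0,2); k=max(cs,key=cv2.contourArea)
            P=np.array([onz(c,p[0],z)[:2] for p in k])
            r=cv2.minAreaRect((P*1000).astype(np.float32))
            print(n,q,round(d["confidence"],2),"rect",r, "bb",d["bbox"])
    hsv=cv2.cvtColor(im,cv2.COLOR_BGR2HSV)
    m=((hsv[...,0]>160)|(hsv[...,0]<3))&(hsv[...,1]>70)&(hsv[...,2]>90)
    m=m.astype(np.uint8); k,l,s,ce=cv2.connectedComponentsWithStats(m)
    for i in range(1,k):
        if s[i,4]>60: print(n,"pink",s[i],ce[i])
    cv2.imwrite(f"pics/{n}_big.png",cv2.resize(im[140:300,200:400] if n=="scene" else im[130:310,140:360],None,fx=3.6,fy=3.3,interpolation=2))
E
```

```text
scene coaster 0.64 rect ((490.8819274902344, 319.580810546875), (110.901123046875, 119.10716247558594), 80.5799331665039) bb [396.4, 200.9, 450.9, 235.8]
scene lid_edge 0.66 rect ((576.8233642578125, 53.900245666503906), (202.0398406982422, 183.55865478515625), 87.56224060058594) bb [262.5, 195.9, 375.1, 269.5]
scene tab_pad 0.57 rect ((450.53387451171875, 80.25005340576172), (14.049065589904785, 26.981815338134766), 88.64656066894531) bb [314.9, 190.6, 320.8, 199.8]
scene chest 0.84 rect ((596.677001953125, 53.10857391357422), (205.3243408203125, 274.07342529296875), 86.88014221191406) bb [261.7, 191.0, 383.9, 296.7]
scene pink [289 190  29  44 962] [303.7006 213.3264]
top coaster 0.61 rect ((485.105224609375, 316.29437255859375), (110.91559600830078, 115.51312255859375), 80.93368530273438) bb [145.5, 214.9, 195.4, 263.5]
top lid_edge 0.58 rect ((576.0497436523438, 49.95145034790039), (199.69956970214844, 177.1565704345703), 87.39199829101562) bb [229.4, 170.0, 310.3, 239.6]
top tab_pad 0.96 rect ((466.2921447753906, 54.997894287109375), (65.63969421386719, 57.90726852416992), 1.13222074508667) bb [251.8, 234.3, 278.3, 262.1]
top chest 0.8 rect ((574.369873046875, 50.08665466308594), (199.5469207763672, 282.9880676269531), 87.60445404052734) bb [226.2, 151.7, 306.1, 258.9]
top pink [265 201  22  21 375] [275.4373 210.9813]
```

View pics/top_big.png

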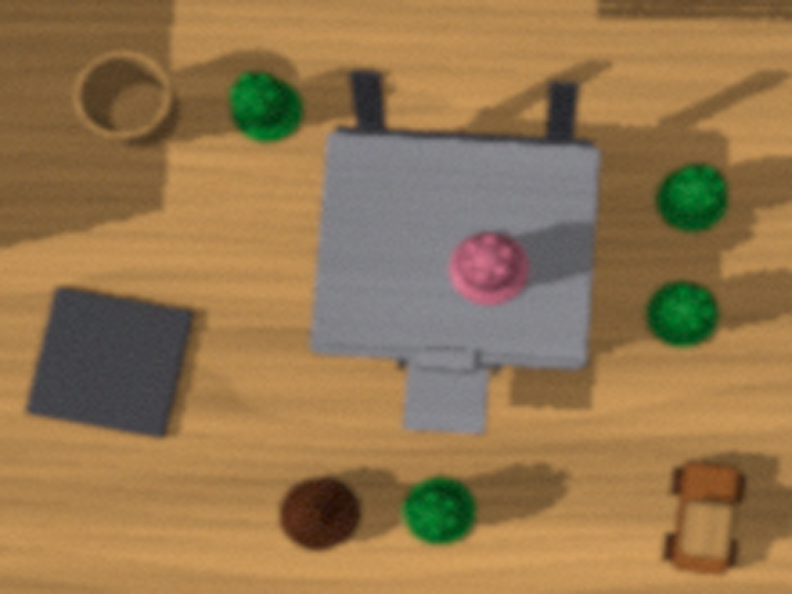

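View pics/scene_big.png

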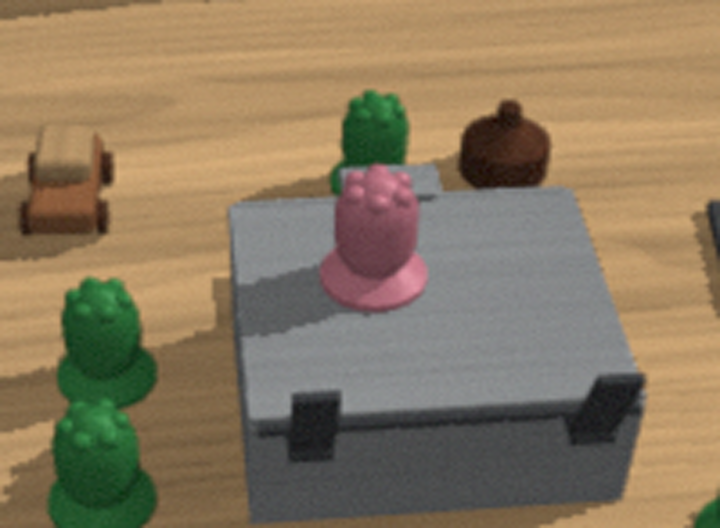

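```bash
python3 - <<'E'
from bench import ctrl
from h import *
from scipy.optimize import least_squares
np.set_printoptions(precision=4,suppress=True)
c=ctrl.camera("top"); s=ctrl.camera("scene")
f=lambda l:[(x/3.6+140,y/3.3+130) for x,y in l]
g=lambda l:[(x/3.6+200,y/3.3+140) for x,y in l]
lid=f([(312,350),(330,130),(598,150),(585,367)])
L=np.array([onz(c,p,.092) for p in lid]); print("lid",L)
Ls=np.array([onz(s,p,.092) for p in g([(570,188),(640,402),(250,418),(231,205)])]); print("lid scene FL BL BR FR",Ls)
co=np.array([onz(c,p,.01) for p in f([(57,288),(192,312),(165,436),(28,411)])]);print("coaster",co,co.mean(0))
tab=np.array([onz(c,p,.071) for p in f([(404,430),(485,430)])]);print("tab front",tab,tab.mean(0))
for z in(.115,.13,.145): print("toy top",z,onz(c,(275.2,211.2),z))
print("foot scene",onz(s,g([(374,275)])[0],.094))
print("tri", tri([c,s],[(275.2,211.2),(303.9,209)]))
for nm,P,H in(("green_front",(440,510),.045),("top_toy",(320,513),.03),("greenR1",(692,197),.045),("greenR2",(683,314),.045),("greenBL",(265,105),.045),("cup",(123,97),.075)):
    print(nm,onz(c,f([P])[0],H))
def fit(pts,obs,cam):
  pass
E
```

```text
lid [[ 0.4931  0.1515  0.092 ]
 [ 0.6687  0.1439  0.092 ]
 [ 0.6562 -0.0519  0.092 ]
 [ 0.4836 -0.0451  0.092 ]]
lid scene FL BL BR FR [[ 0.4947  0.1565  0.092 ]
 [ 0.6737  0.1451  0.092 ]
 [ 0.6606 -0.0475  0.092 ]
 [ 0.4872 -0.0395  0.092 ]]
coaster [[0.5465 0.3597 0.01  ]
 [0.5283 0.2548 0.01  ]
 [0.4242 0.2715 0.01  ]
 [0.4429 0.3772 0.01  ]] [0.4855 0.3158 0.01  ]
tab front [[0.4321 0.0851 0.071 ]
 [0.4332 0.0261 0.071 ]] [0.4327 0.0556 0.071 ]
toy top 0.115 [0.5577 0.0267 0.115 ]
toy top 0.13 [0.556  0.0264 0.13  ]
toy top 0.145 [0.5542 0.0261 0.145 ]
foot scene [0.5613 0.0303 0.094 ]
tri [0.5566 0.0281 0.1272]
green_front [0.3686 0.0585 0.045 ]
top_toy [0.3639 0.1489 0.03  ]
greenR1 [ 0.6274 -0.1253  0.045 ]
greenR2 [ 0.5308 -0.1195  0.045 ]
greenBL [0.6983 0.1992 0.045 ]
cup [0.6964 0.3003 0.075 ]
```

```bash
cat >> h.py <<'E'
from scipy.spatial.transform import Rotation as Ro
def pose(ctrl):
    o=ctrl.get_obs(); q=o["eef_rot"]; return o,np.array(o["eef_pos"]),Ro.from_quat([q[1],q[2],q[3],q[0]])
def goal(down_pitch_deg,boxyaw=-2.8):
    # tool z: forward along box x, pitched down; tool x = -box y
    a=np.radians(down_pitch_deg); y=np.radians(boxyaw)
    f=np.array([np.cos(y),np.sin(y),0]); l=np.array([-np.sin(y),np.cos(y),0])
    z=f*np.cos(a)-np.array([0,0,1])*np.sin(a); x=-l; return Ro.from_matrix(np.c_[x,np.cross(z,x),z])
def delta(ctrl,P=None,R=None):
    o,p,r=pose(ctrl)
    if P is not None: print("shift tool cm",np.round(r.inv().apply(np.array(P)-p)*100,2))
    if R is not None: print("rotvec deg",np.round(np.degrees((r.inv()*R).as_rotvec()),2))
E
python3 - <<'E'
from bench import ctrl
from h import *
delta(ctrl,[.557,.028,.30],goal(90))
E
```

```text
shift tool cm [-47.26 -54.82   0.39]
rotvec deg [-0.    0.   16.26]
```

Request:
move_arm(rows="-2.6 -3.04 0 0 0 0 1;-2.6 -3.04 0 0 0 0 1;-2.6 -3.04 0 0 0 0 1;-2.6 -3.04 0 0 0 0 1;-2.6 -3.04 0 0 0 0 1;-2.6 -3.04 0 0 0 0 1;-2.6 -3.04 0 0 0 0 1;-2.6 -3.04 0 0 0 0 1;-2.6 -3.04 0 0 0 0 1;-2.6 -3.04 0 0 0 0 1;-2.6 -3.04 0 0 0 0 1;-2.6 -3.04 0 0 0 0 1;-2.6 -3.04 0 0 0 0 1;-2.6 -3.04 0 0 0 0 1;-2.6 -3.04 0 0 0 0 1;-2.6 -3.04 0 0 0 0 1;0 0 0 0 0 0 1;0 0 0 0 0 0 1")

```text
time_s: 3.55
eef_pos: [0.5101, -0.0408, 0.3037]
eef_rot: [0.0, 0.786, -0.618, -0.0]
wrist_force: [0.6, -0.6, -1.1]
opening: 1.002
```

Request:
move_arm(rows="0 0 0 0 0 8.1 1;0 0 0 0 0 8.1 1;0 0 0 0 0 0 1;0 0 0 0 0 0 1")

```text
time_s: 3.95
eef_pos: [0.5097, -0.0424, 0.304]
eef_rot: [-0.0, -0.691, 0.723, -0.0]
wrist_force: [0.4, 0.3, -0.2]
opening: 0.999
```

```bash
python3 - <<'E'
from bench import ctrl
from h import *
np.set_printoptions(precision=4,suppress=True)
c=ctrl.camera("wrist"); cv2.imwrite("pics/w1.png",c["color"])
o,p,r=pose(ctrl); print(p,r.as_matrix(),ctrl.pinch_z,o["q"])
for P in((.557,.028,.13),(.4885,.0545,.092),(.45,.056,.071)): print(P,proj(c,[P]))
hsv=cv2.cvtColor(c["color"],cv2.COLOR_BGR2HSV)
m=(((hsv[...,0]>160)|(hsv[...,0]<3))&(hsv[...,1]>70)&(hsv[...,2]>90)).astype(np.uint8)
k,l,s,ce=cv2.connectedComponentsWithStats(m)
for i in range(1,k):
    if s[i,4]>100: print(s[i],ce[i],onz(c,ce[i],.13))
delta(ctrl,[.557,.028,.26],goal(90))
E
```

```text
[ 0.5097 -0.0423  0.304 ] [[-0.0458 -0.999   0.    ]
 [-0.999   0.0458 -0.0002]
 [ 0.0002 -0.     -1.    ]] 0.0539 [-0.315   0.0376  1.7642 -0.0002  1.3397  1.3016]
(0.557, 0.028, 0.13) [[170.4349 155.7623]]
(0.4885, 0.0545, 0.092) [[163.9432 227.5227]]
(0.45, 0.056, 0.071) [[174.766  256.4221]]
[ 131  108   89   79 5273] [175.4764 147.5665] [0.5626 0.0236 0.13  ]
shift tool cm [-7.24 -4.4   4.39]
rotvec deg [-0.   -0.01  0.18]
```

View pics/w1.png

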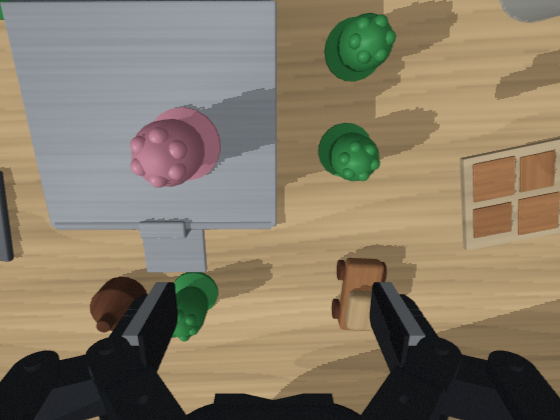

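The wrist view shows the pink toy's body at about (168,152) and its foot ring at (182,145). The lid's front edge runs from (53,228) to (275,228). The tab plate is at (148–206, 236–272), with the green decoy in front of it at (190,300).

```bash
python3 - <<'E'
from bench import ctrl
from h import *
np.set_printoptions(precision=4,suppress=True)
c=ctrl.camera("wrist")
for n,u,z in(("foot",(181,146),.096),("body",(169,152),.135),("FL",(53,228),.092),("FR",(275,228),.092),("BR",(276,2),.092),("tabL",(147,272),.071),("tabR",(206,272),.071),("tabBack",(143,225),.098),("tabBack",(187,225),.098),("green",(190,293),.0),("car",(362,270),.04),("car",(362,325),.04)): print(n,onz(c,u,z))
E
```

```text
foot [0.5595 0.029  0.096 ]
body [0.5605 0.0272 0.135 ]
FL [0.4926 0.1528 0.092 ]
FR [ 0.4837 -0.0435  0.092 ]
BR [ 0.6578 -0.0519  0.092 ]
tabL [0.4343 0.0862 0.071 ]
tabR [0.4316 0.0275 0.071 ]
tabBack [0.494  0.0702 0.098 ]
tabBack [0.4923 0.0323 0.098 ]
green [ 0.365   0.0682 -0.    ]
car [ 0.4096 -0.1361  0.04  ]
car [ 0.3376 -0.139   0.04  ]
```

Request:
move_arm(rows="-2.45 -1.6 0 0 0 0.2 1;-2.4 -1.55 0 0 0 0 1;-2.4 -1.5 0 0 0 0 1;0 0 2 0 0 0 1;0 0 3 0 0 0 1;0 0 3 0 0 0 1;0 0 2 0 0 0 1;0 0 1 0 0 0 1;0 0 0.6 0 0 0 1;0 0 0 0 0 0 1;0 0 0 0 0 0 1;0 0 0 0 0 0 1")

```text
time_s: 5.25
eef_pos: [0.5609, 0.0285, 0.1892]
eef_rot: [0.001, -0.689, 0.725, -0.001]
wrist_force: [-0.4, 0.5, -0.2]
opening: 1.002
```

```bash
python3 - <<'E'
from bench import ctrl
from h import *
c=ctrl.camera("wrist"); s=ctrl.camera("scene")
o,p,r=pose(ctrl); print(p,r.as_matrix(),o["wrist_force"])
cv2.imwrite("pics/w2.png",np.hstack([cv2.resize(c["color"],None,fx=.7,fy=.7),cv2.resize(s["color"][120:288,180:404],(392,294))]))
E
```

```text
[0.56065492 0.02852465 0.1888774 ] [[-5.13199376e-02 -9.98680812e-01  1.70292097e-03]
 [-9.98682256e-01  5.13196491e-02 -2.12677420e-04]
 [ 1.25003552e-04 -1.71159155e-03 -9.99998527e-01]] [ 0.16633093 -0.35046042  0.47968189]
```

View pics/w2.png

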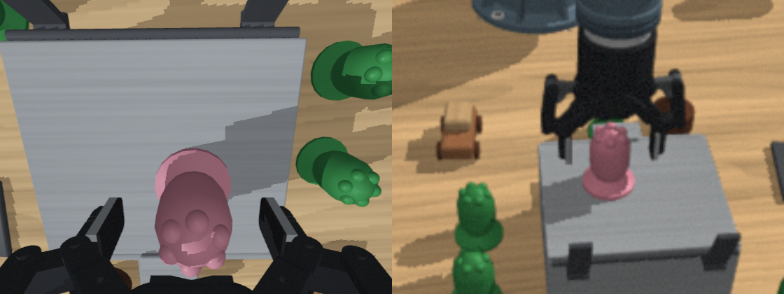

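The toy stands centred between the pads. I'll close on it and lift.

Request:
move_arm(rows="0 0 0 0 0 0 0.3;0 0 0 0 0 0 0.3;0 0 0 0 0 0 0.3;0 0 0 0 0 0 0.3;0 0 0 0 0 0 0.3;0 0 0 0 0 0 0.3;0 0 0 0 0 0 0.3;0 0 -0.5 0 0 0 0.3;0 0 -1.5 0 0 0 0.3;0 0 -2 0 0 0 0.3;0 0 -2 0 0 0 0.3;0 0 0 0 0 0 0.3;0 0 0 0 0 0 0.3")

```text
time_s: 6.65
eef_pos: [0.5603, 0.0286, 0.2483]
eef_rot: [0.0, -0.689, 0.725, -0.0]
wrist_force: [0.0, 0.1, -0.6]
opening: 0.499
```

```bash
python3 - <<'E'
from bench import ctrl
from h import *
s=ctrl.camera("scene");t=ctrl.camera("top")
o,p,r=pose(ctrl); print(p,o["wrist_force"],o["opening"])
d=ctrl.trace("top","coaster")
for n,cam in(("top",t),("scene",s)):
  for d in ctrl.trace(n,"coaster")[:1]:
    m=d["region"].astype(np.uint8); cs,_=cv2.findContours(m,0,2); k=max(cs,key=cv2.contourArea)
    P=np.array([onz(cam,q[0],.01)[:2] for q in k]); print(n,d["confidence"],cv2.minAreaRect((P*1000).astype(np.float32)))
cv2.imwrite("pics/s3.png",cv2.resize(s["color"][100:310,180:460],None,fx=2.5,fy=2.5))
delta(ctrl,[.487,.318,p[2]],goal(90))
E
```

```text
[0.55954409 0.02868212 0.24684718] [-0.8050142   0.3687768  -0.42814954] 0.49547165603080084
top 0.92 ((486.3422546386719, 315.6398010253906), (112.43585968017578, 112.03964233398438), 79.61561584472656)
scene 0.58 ((488.6550598144531, 320.0287170410156), (110.44918060302734, 118.1286392211914), 80.1471939086914)
shift tool cm [-2.852e+01  8.740e+00  1.000e-02]
rotvec deg [ 0.12  0.01 -0.15]
```

View pics/s3.png

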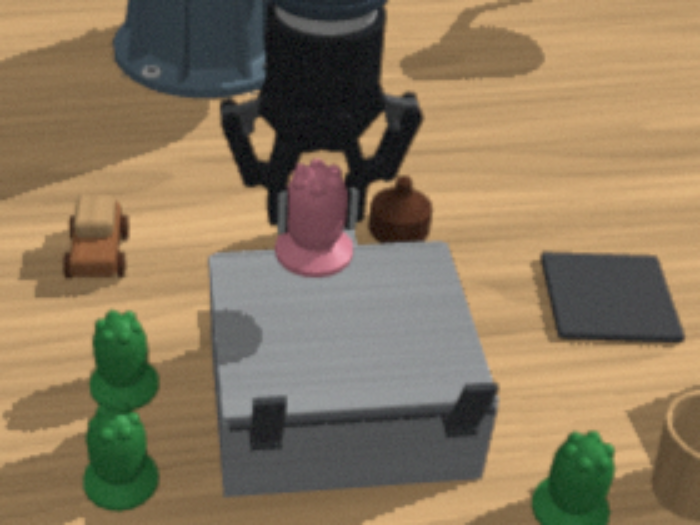

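Request:
move_arm(rows="-2 0.6 0 0 0 0 0.3;-3.3 1 0 0 0 0 0.3;-3.5 1.1 0 0 0 0 0.3;-3.5 1.1 0 0 0 0 0.3;-3.5 1.1 0 0 0 0 0.3;-3.5 1.1 0 0 0 0 0.3;-3.5 1.05 0 0 0 0 0.3;-3.2 1 0 0 0 0 0.3;-1.5 0.5 0 0 0 0 0.3;-1 0.2 0 0 0 0 0.3;0 0 0 0 0 0 0.3;0 0 2 0 0 0 0.3;0 0 3 0 0 0 0.3;0 0 3 0 0 0 0.3;0 0 2 0 0 0 0.3;0 0 1 0 0 0 0.3;0 0 0 0 0 0 0.3;0 0 0 0 0 0 0.3")

```text
time_s: 8.7
eef_pos: [0.4883, 0.3173, 0.1387]
eef_rot: [0.001, -0.688, 0.725, -0.0]
wrist_force: [0.6, 0.6, 0.3]
opening: 0.499
```

```bash
python3 - <<'E'
from bench import ctrl
from h import *
s=ctrl.camera("scene");c=ctrl.camera("wrist")
o,p,r=pose(ctrl); print(p,o["wrist_force"],o["opening"])
cv2.imwrite("pics/s4.png",np.hstack([cv2.resize(c["color"],None,fx=.7,fy=.7),cv2.resize(s["color"][120:288,320:544],(392,294))]))
delta(ctrl,[.4875,.318,.107],goal(90))
E
```

```text
[0.48853601 0.3178181  0.13945829] [-0.45460059 -0.52256653 -0.24042186] 0.4970907923576992
shift tool cm [-0.01  0.11  3.25]
rotvec deg [-0.14  0.06 -0.17]
```

View pics/s4.png

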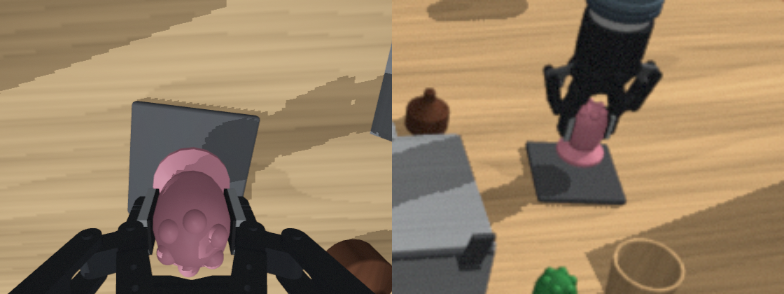

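Request:
move_arm(rows="0 0.1 1.5 0 0 0 0.3;0 0 1 0 0 0 0.3;0 0 0.5 0 0 0 0.3;0 0 0 0 0 0 0.3;0 0 0 0 0 0 0.3")

```text
time_s: 9.3
eef_pos: [0.4863, 0.3178, 0.1075]
eef_rot: [-0.0, -0.689, 0.725, 0.0]
wrist_force: [0.3, -0.7, -0.1]
opening: 0.497
```

Request:
move_arm(rows="0 0 0.1 0 0 0 0.3;0 0 0 0 0 0 0.3;0 0 0 0 0 0 0.3")

```text
time_s: 9.6
eef_pos: [0.4865, 0.3178, 0.107]
eef_rot: [0.0, -0.689, 0.725, -0.0]
wrist_force: [-0.1, -0.3, -0.4]
opening: 0.495
```

Request:
move_arm(rows="0 0 0.1 0 0 0 0.3;0 0 0 0 0 0 0.3;0 0 0 0 0 0 0.3")

```text
time_s: 9.9
eef_pos: [0.4865, 0.3178, 0.106]
eef_rot: [0.0, -0.689, 0.725, -0.0]
wrist_force: [-0.5, -0.1, -0.4]
opening: 0.499
```

```bash
python3 - <<'E'
from bench import ctrl
from h import *
s=ctrl.camera("scene");c=ctrl.camera("wrist")
o,p,r=pose(ctrl); print(p,o["wrist_force"],o["opening"])
cv2.imwrite("pics/s5.png",np.hstack([cv2.resize(c["color"],None,fx=.7,fy=.7),cv2.resize(s["color"][150:250,360:493],(392,294))]))
E
```

```text
[0.48650537 0.31779277 0.10598788] [0.74315183 0.71388944 0.49267691] 0.4986483728722684
```

View pics/s5.png

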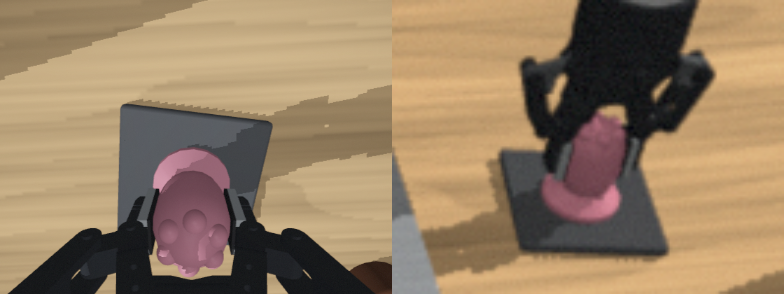

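Request:
move_arm(rows="0 0 0.1 0 0 0 0.3;0 0 0 0 0 0 0.3;0 0 0 0 0 0 0.3")

```text
time_s: 10.3
eef_pos: [0.4865, 0.3179, 0.1059]
eef_rot: [0.0, -0.689, 0.725, -0.0]
wrist_force: [-3.5, -1.2, 7.8]
opening: 0.5
```

Contact: 7.8 N upward and the height has stopped changing. I'll ease off 1 mm and release.

Request:
move_arm(rows="0 0 -0.1 0 0 0 0.3;0 0 0 0 0 0 0.55;0 0 0 0 0 0 0.65;0 0 0 0 0 0 0.8;0 0 0 0 0 0 1;0 0 0 0 0 0 1;0 0 0 0 0 0 1;0 0 0 0 0 0 1;0 0 -1 0 0 0 1;0 0 -2 0 0 0 1;0 0 -3 0 0 0 1;0 0 -4 0 0 0 1;0 0 -4 0 0 0 1;0 0 -3 0 0 0 1;0 0 0 0 0 0 1;0 0 0 0 0 0 1")

```text
time_s: 11.9
eef_pos: [0.4866, 0.3179, 0.2772]
eef_rot: [0.001, -0.689, 0.725, -0.0]
wrist_force: [-0.2, -0.1, -0.4]
opening: 1.0
```

```bash
python3 - <<'E'
from bench import ctrl
from h import *
s=ctrl.camera("scene");c=ctrl.camera("wrist");t=ctrl.camera("top")
o,p,r=pose(ctrl); print(p,o["wrist_force"],o["opening"],o["q"])
cv2.imwrite("pics/s6.png",np.hstack([cv2.resize(c["color"],None,fx=.7,fy=.7),cv2.resize(s["color"][150:250,360:493],(392,294))]))
delta(ctrl,[.38,.056,.20],goal(60))
E
```

```text
[0.48559784 0.31741653 0.27432103] [ 0.31834631  0.3778017  -0.83226687] 1.0010554036430555 [ 3.74474813e-01  2.20974614e-01  1.62127906e+00 -1.80931329e-05
  1.30229186e+00  1.99669454e+00]
shift tool cm [26.64  9.18  7.49]
rotvec deg [30.15 -0.11 -0.12]
```

View pics/s6.png

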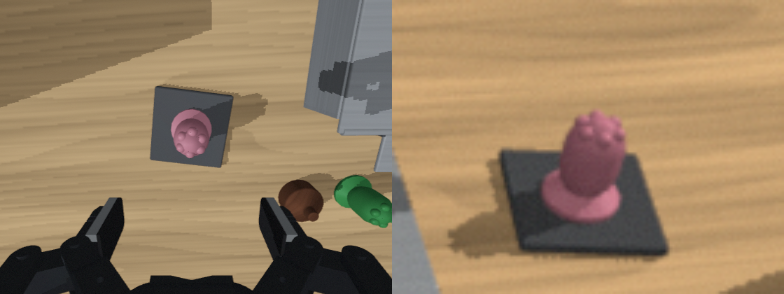

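The toy stands upright, centred on the coaster. Next is the tab: I'll shut the fingers, go in front of the box and tilt.

Request:
move_arm(rows="1.5 0.3 0 0 0 0 0.5;3 0.6 0 0 0 0 0;3.5 0.7 0 0 0 0 0;3.5 0.7 0 0 0 0 0;3.5 0.7 0 0 0 0 0;3.5 0.7 0 0 0 0 0;3.5 0.7 0 0 0 0 0;3 0.6 0 0 0 0 0;1.4 0.2 0 0 0 0 0;0 0 0 0 0 0 0;0 0 1 7.5 0 0 0;0 0 1 7.5 0 0 0;0 0 1 7.5 0 0 0;0 0 1 7.5 0 0 0;0 0 0 0 0 0 0;0 0 0 0 0 0 0")

```text
time_s: 13.65
eef_pos: [0.4281, 0.0567, 0.2369]
eef_rot: [0.177, -0.666, 0.701, -0.186]
wrist_force: [-0.2, 0.1, 0.3]
opening: -0.002
```

```bash
python3 - <<'E'
from bench import ctrl
from h import *
s=ctrl.camera("scene");c=ctrl.camera("wrist");t=ctrl.camera("top")
o,p,r=pose(ctrl); print(p,r.as_matrix(),o["wrist_force"],o["opening"],o["q"])
cv2.imwrite("pics/s7.png",np.hstack([cv2.resize(c["color"],None,fx=.7,fy=.7),cv2.resize(s["color"][90:300,180:460],(392,294))]))
delta(ctrl,[.4245,.0575,.150],goal(60))
E
```

```text
[0.42981975 0.05628719 0.23842993] [[-5.11294187e-02 -8.64910856e-01  4.99314524e-01]
 [-9.98692029e-01  4.42234634e-02 -2.56615594e-02]
 [ 1.13543691e-04 -4.99973496e-01 -8.66040698e-01]] [ 1.14088119  0.56803626 -0.71207868] 0.002191889886309196 [-0.18437541 -0.36197861  2.31553141  0.1068449   0.67108886  1.37139448]
shift tool cm [-0.09  4.89  7.39]
rotvec deg [ 0.   -0.07 -0.11]
```

View pics/s7.png

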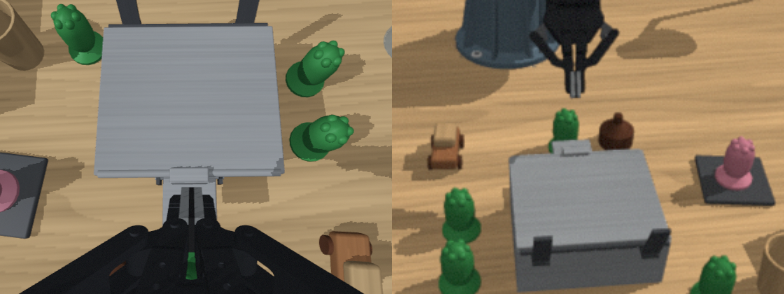

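Request:
move_arm(rows="0 1 1.5 0 0 0 0;0 1.4 2 0 0 0 0;0 1.4 2 0 0 0 0;-0.1 0.8 1.4 0 0 0 0;0 0.3 0.5 0 0 0 0;0 0 0 0 0 0 0;0 0 0 0 0 0 0")

```text
time_s: 14.5
eef_pos: [0.4243, 0.0575, 0.1495]
eef_rot: [0.179, -0.665, 0.7, -0.188]
wrist_force: [1.0, 0.2, -0.7]
opening: 0.002
```

```bash
python3 - <<'E'
from bench import ctrl
from h import *
s=ctrl.camera("scene");c=ctrl.camera("wrist")
o,p,r=pose(ctrl); print(p,o["wrist_force"],o["q"])
cv2.imwrite("pics/s8.png",np.hstack([cv2.resize(c["color"][160:400,140:460],(392,294)),cv2.resize(s["color"][140:245,240:380],(392,294))]))
print(proj(c,p+r.apply([0,0,.073])),proj(c,[(.455,.056,.071)]))
E
```

```text
[0.42422722 0.05751363 0.14972541] [ 0.28650931  0.49609572 -0.01369151] [-0.18377211 -0.15972291  2.39124747  0.17313451  0.39348631  1.29579719]
[[271.76413902 282.88135668]] [[271.68516182 294.19838211]]
```

View pics/s8.png

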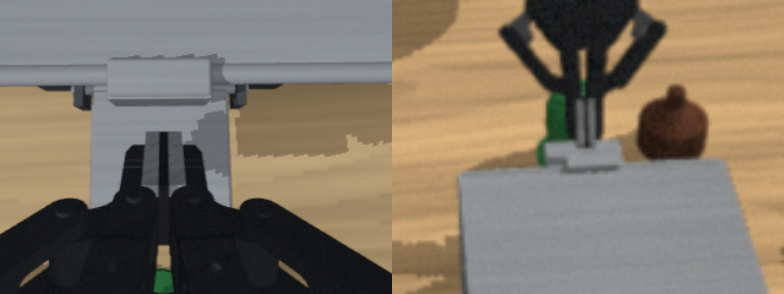

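Request:
move_arm(rows="0 0.25 0.43 0 0 0 0;0 0.25 0.43 0 0 0 0;0 0 0 0 0 0 0")

```text
time_s: 14.9
eef_pos: [0.4229, 0.0577, 0.138]
eef_rot: [0.178, -0.665, 0.7, -0.187]
wrist_force: [0.1, -0.1, -0.0]
opening: 0.0
```

Request:
move_arm(rows="0 0.15 0.26 0 0 0 0;0 0.15 0.26 0 0 0 0;0 0 0 0 0 0 0;0 0 0 0 0 0 0")

```text
time_s: 15.3
eef_pos: [0.4232, 0.0577, 0.1325]
eef_rot: [0.178, -0.665, 0.7, -0.188]
wrist_force: [-1.5, -0.0, 2.7]
opening: -0.001
```

Request:
move_arm(rows="0 0.15 0.26 0 0 0 0;0 0.15 0.26 0 0 0 0;0 0.1 0.17 0 0 0 0;0 0 0 0 0 0 0;0 0 0 0 0 0 0")

```text
time_s: 15.8
eef_pos: [0.4241, 0.0576, 0.1253]
eef_rot: [0.179, -0.665, 0.7, -0.189]
wrist_force: [-1.2, 1.2, 6.0]
opening: -0.004
```

```bash
python3 - <<'E'
from bench import ctrl
from h import *
s=ctrl.camera("scene");c=ctrl.camera("wrist")
cv2.imwrite("pics/s9.png",np.hstack([cv2.resize(c["color"][100:400,100:500],(392,294)),cv2.resize(s["color"][140:308,220:444],(392,294))]))
E
```

```text
(no output)
```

View pics/s9.png

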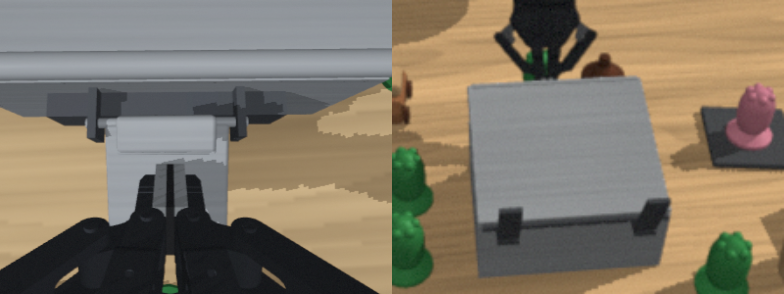

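The lid has popped ajar: in the wrist crop its underside shows below the front edge, and the tab is down. I'll back off along the tool axis and measure the edge.

Request:
move_arm(rows="0 -0.5 -1 0 0 0 0;0 0 -2 0 0 0 0;0 0 -3 0 0 0 0;-2 0 -3 0 0 0 0;-3 0 -1.5 0 0 0 0;-2 0 0 0 0 0 0;0 0 0 0 0 0 0;0 0 0 0 0 0 0")

```text
time_s: 16.7
eef_pos: [0.3783, 0.1304, 0.2175]
eef_rot: [0.178, -0.666, 0.7, -0.187]
wrist_force: [0.9, 0.0, -0.2]
opening: 0.001
```

```bash
cat > lid.py <<'E'
from h import *
yaw=np.radians(-2.7); F=np.array([np.cos(yaw),np.sin(yaw),0]); L=np.array([-np.sin(yaw),np.cos(yaw),0]); Z=np.array([0,0,1.])
H=np.array([.4890,.0550,.086])+.175*F
def edge(th,yl,h=0): return H+L*yl-F*(.175*np.cos(th))+Z*(.175*np.sin(th))+h*(F*np.sin(th)+Z*np.cos(th))
def tcp(th,pdeg,yl=.067,ins=.025,half=.011):
    p=np.radians(pdeg); d=F*np.cos(p)-Z*np.sin(p); n=F*np.sin(p)+Z*np.cos(p)
    return edge(th,yl)-half*n-(.073-ins)*d, d, n
E
python3 - <<'E'
from bench import ctrl
from lid import *
np.set_printoptions(precision=4,suppress=True)
C={}
for n in("scene","top","wrist"):
    c=C[n]=ctrl.camera(n); im=cv2.resize(c["color"],None,fx=3,fy=3,interpolation=2)
    for th,col in((0.15,(0,0,255)),(.23,(0,255,0)),(.3,(255,0,0))):
        P=[edge(th,y,.006) for y in(-.1,.1)]
        a=proj(c,P)*3
        cv2.line(im,*[tuple(int(v) for v in q) for q in a],col,1)
    C[n]["im"]=im
cv2.imwrite("pics/l1.png",cv2.resize(C["scene"]["im"][480:900,690:1200],None,fx=1.5,fy=1.4))
cv2.imwrite("pics/l2.png",C["top"]["im"][480:840,600:1000])
cv2.imwrite("pics/l3.png",cv2.resize(C["wrist"]["im"],(784,588)))
o,p,r=pose(ctrl); print(p,o["q"])
t,d,n=tcp(.23,60); print(t,d)
pre=t-.05*d-.008*n; print(pre)
delta(ctrl,pre,goal(60,-2.7))
E
```

```text
[0.3785 0.1293 0.2173] [ 0.0692 -0.4026  2.3886 -0.1021  0.6392  1.7585]
[0.4633 0.1233 0.162 ] [ 0.4994 -0.0236 -0.866 ]
[0.4314 0.1248 0.2013]
shift tool cm [ 0.17 -3.8   4.04]
rotvec deg [ 0.08 -0.17 -0.27]
```

View pics/l1.png

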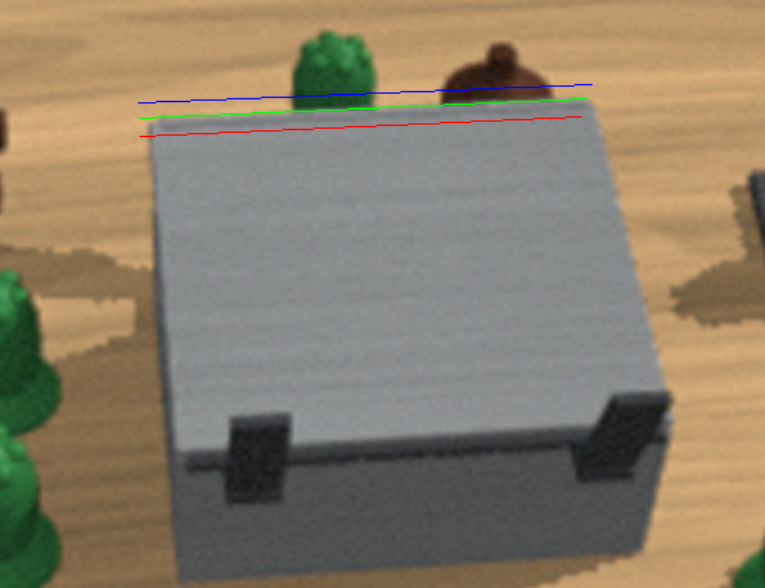

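View pics/l3.png

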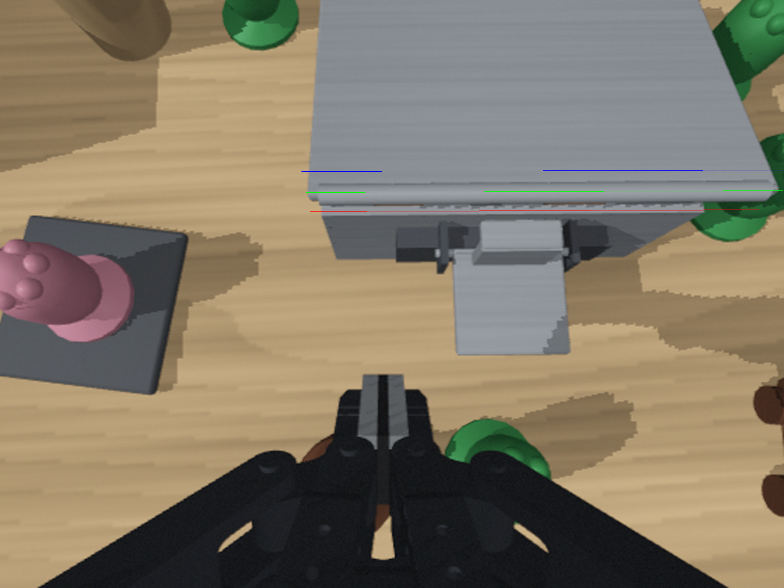

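The model's θ=0.23 line (green) lies on the lid's front edge in both views. Next I'll bring the fingertips below the edge, left of the tab.

Request:
move_arm(rows="0.1 -1.2 1.3 0 0 0 0;0.1 -1.2 1.4 0 0 0 0;0 -1.2 1.3 0 0 0 0;0 0 0 0 0 0 0;0 0 1.5 0 0 0 0;0 0 0 0 0 0 0;0 0 0 0 0 0 0")

```text
time_s: 17.55
eef_pos: [0.4364, 0.1246, 0.188]
eef_rot: [0.178, -0.665, 0.701, -0.187]
wrist_force: [-0.3, -0.5, -0.4]
opening: -0.0
```

```bash
python3 - <<'E'
from bench import ctrl
from lid import *
np.set_printoptions(precision=4,suppress=True)
c=ctrl.camera("wrist"); s=ctrl.camera("scene")
o,p,r=pose(ctrl); print(p,o["q"],o["wrist_force"])
im=c["color"].copy()
for u in proj(c,[edge(.23,.067,0),p+r.apply([0,0,.073])]): cv2.circle(im,tuple(int(v) for v in u),3,(0,255,0),1)
cv2.imwrite("pics/l4.png",np.hstack([cv2.resize(im[60:360,80:480],(392,294)),cv2.resize(s["color"][140:308,220:444],(392,294))]))
t,d,n=tcp(.23,60); print(t, "along/perp remaining mm",(t-p)@d*1e3,(t-p)@n*1e3)
E
```

```text
[0.4369 0.1249 0.1888] [ 0.0425 -0.1684  2.2932 -0.0988  0.497   1.7394] [-0.0794  0.3314  1.0139]
[0.4633 0.1233 0.162 ] along/perp remaining mm 36.42349726960835 9.51127942079547
```

View pics/l4.png

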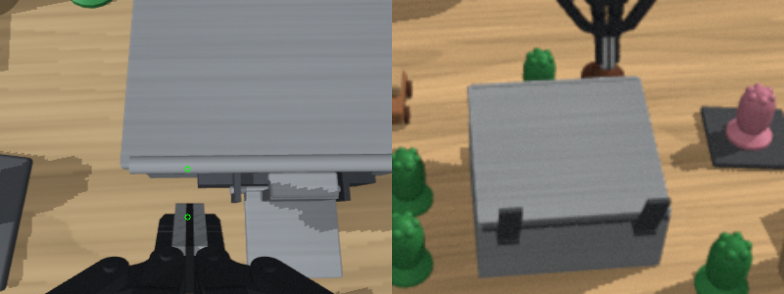

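Request:
move_arm(rows="0 0 0.8 0 0 0 0;0 0 1 0 0 0 0;0 0 1 0 0 0 0;0 0 0.8 0 0 0 0;0 0 0 0 0 0 0;0 0 0 0 0 0 0")

```text
time_s: 18.25
eef_pos: [0.455, 0.1241, 0.157]
eef_rot: [0.178, -0.665, 0.7, -0.187]
wrist_force: [1.1, 0.1, -0.7]
opening: 0.006
```

```bash
python3 - <<'E'
from bench import ctrl
from lid import *
np.set_printoptions(precision=4,suppress=True)
c=ctrl.camera("wrist"); s=ctrl.camera("scene")
o,p,r=pose(ctrl); print(p,o["q"],o["wrist_force"])
cv2.imwrite("pics/l5.png",np.hstack([cv2.resize(c["color"][60:360,80:480],(392,294)),cv2.resize(s["color"][140:308,220:444],(392,294))]))
t,d,n=tcp(.23,60); print(t, "along/perp remaining mm",(t-p)@d*1e3,(t-p)@n*1e3)
# plan: rows of dtheta; pitch schedule
ths=np.radians(np.arange(13.2,101,4)); 
ps=lambda th:60+(np.degrees(th)-13.2)*(40/84)
pr=None
for th in ths:
    t,d,n=tcp(th,ps(th)); R=goal(ps(th),-2.7)
    if pr is not None:
        print(round(np.degrees(th)),np.round(pr[1].inv().apply(t-pr[0])*100,2),np.round(np.degrees((pr[1].inv()*R).as_rotvec()),2),t)
    pr=(t,R)
E
```

```text
[0.4552 0.1242 0.1575] [ 0.0379 -0.0455  2.2691 -0.1152  0.3981  1.7543] [-0.3187  0.4216  0.4976]
[0.4633 0.1233 0.162 ] along/perp remaining mm 0.14639364936811952 9.265418419665854
17 [ 0.   -1.03 -0.89] [-1.9  0.  -0. ] [0.4677 0.1231 0.1749]
21 [-0.   -1.06 -0.86] [-1.9 -0.  -0. ] [0.473  0.1228 0.1875]
25 [ 0.   -1.09 -0.83] [-1.9  0.  -0. ] [0.4791 0.1225 0.1997]
29 [-0.   -1.12 -0.79] [-1.9 -0.   0. ] [0.486  0.1222 0.2116]
33 [ 0.   -1.14 -0.76] [-1.9  0.   0. ] [0.4936 0.1219 0.2229]
37 [-0.   -1.17 -0.72] [-1.9  0.   0. ] [0.502  0.1215 0.2338]
41 [ 0.   -1.19 -0.69] [-1.9  0.  -0. ] [0.5112 0.121  0.2441]
45 [-0.   -1.22 -0.65] [-1.9  0.   0. ] [0.5209 0.1206 0.2538]
49 [ 0.   -1.24 -0.61] [-1.9 -0.  -0. ] [0.5314 0.1201 0.2628]
53 [-0.   -1.26 -0.57] [-1.9  0.  -0. ] [0.5424 0.1196 0.2712]
57 [ 0.   -1.28 -0.53] [-1.9 -0.   0. ] [0.5539 0.119  0.2788]
61 [ 0.   -1.29 -0.49] [-1.9  0.   0. ] [0.5659 0.1184 0.2856]
65 [-0.   -1.31 -0.44] [-1.9 -0.  -0. ] [0.5783 0.1179 0.2917]
69 [ 0.   -1.32 -0.4 ] [-1.9 -0.   0. ] [0.5911 0.1173 0.2969]
73 [-0.   -1.34 -0.36] [-1.9 -0.  -0. ] [0.6043 0.1166 0.3012]
77 [ 0.   -1.35 -0.32] [-1.9 -0.   0. ] [0.6176 0.116  0.3047]
81 [ 0.   -1.36 -0.27] [-1.9  0.   0. ] [0.6312 0.1154 0.3074]
85 [-0.   -1.37 -0.23] [-1.9 -0.   0. ] [0.645  0.1147 0.3091]
89 [ 0.   -1.37 -0.18] [-1.9  0.  -0. ] [0.6588 0.1141 0.3099]
93 [-0.   -1.38 -0.14] [-1.9  0.   0. ] [0.6726 0.1134 0.3098]
97 [-0.   -1.38 -0.1 ] [-1.9  0.   0. ] [0.6864 0.1128 0.3088]
```

View pics/l5.png

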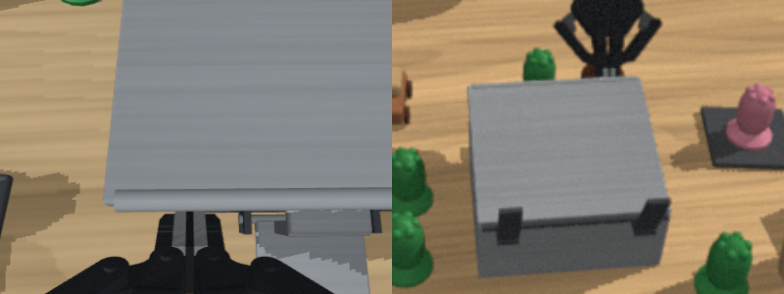

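Request:
move_arm(rows="0 -0.3 0 0 0 0 0;0 -0.3 0 0 0 0 0;0 -0.3 0 0 0 0 0;0 -0.5 -0.44 -0.95 0 0 0;0 -0.5 -0.44 -0.95 0 0 0;0 -0.53 -0.43 -0.95 0 0 0;0 -0.53 -0.43 -0.95 0 0 0;0 -0.55 -0.42 -0.95 0 0 0;0 -0.55 -0.42 -0.95 0 0 0;0 0 0 0 0 0 0")

```text
time_s: 19.35
eef_pos: [0.4785, 0.1229, 0.1993]
eef_rot: [0.144, -0.673, 0.709, -0.152]
wrist_force: [-7.4, 0.9, 1.2]
opening: 0.0
```

```bash
python3 - <<'E'
from bench import ctrl
from lid import *
np.set_printoptions(precision=4,suppress=True)
c=ctrl.camera("wrist"); s=ctrl.camera("scene")
o,p,r=pose(ctrl); print(p,o["q"],o["wrist_force"])
cv2.imwrite("pics/l6.png",np.hstack([cv2.resize(c["color"][60:360,80:480],(392,294)),cv2.resize(s["color"][110:278,220:444],(392,294))]))
t,d,n=tcp(np.radians(25.2),65.7); print(t, "along/perp remaining mm",(t-p)@d*1e3,(t-p)@n*1e3)
E
```

```text
[0.4781 0.1229 0.1986] [ 0.0273 -0.0572  2.1423 -0.0543  0.6371  1.6862] [-4.2444 -0.3574  0.4706]
[0.479  0.1225 0.1997] along/perp remaining mm -0.6370581937796365 1.393037833154672
```

View pics/l6.png

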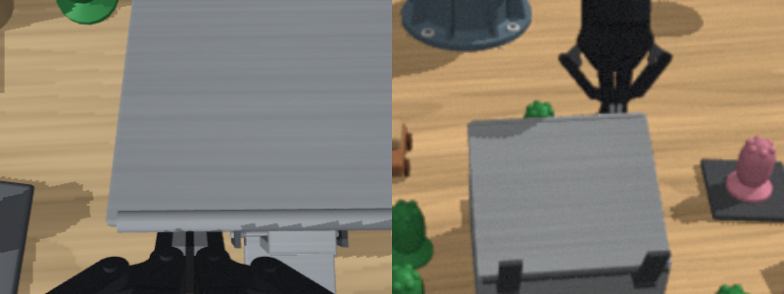

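```bash
python3 - <<'E'
from lid import *
pr=None
for k in range(0,40):
    td=25.2+2*k; P=np.interp(td,[25,55,103],[65.7,68,102])
    t,d,n=tcp(np.radians(td),P); R=goal(P,-2.7)
    if pr is not None:
        print(round(td),np.round(pr[1].inv().apply(t-pr[0])*100,2)[1:],np.round(np.degrees((pr[1].inv()*R).as_rotvec()),2)[0],np.round(t,3))
    pr=(t,R)
E
```

```text
27 [-0.48 -0.39] -0.15 [0.482 0.122 0.205]
29 [-0.5  -0.38] -0.15 [0.485 0.122 0.211]
31 [-0.51 -0.36] -0.15 [0.488 0.122 0.216]
33 [-0.52 -0.34] -0.15 [0.491 0.122 0.221]
35 [-0.53 -0.33] -0.15 [0.495 0.122 0.226]
37 [-0.54 -0.31] -0.15 [0.499 0.122 0.232]
39 [-0.55 -0.29] -0.15 [0.503 0.121 0.236]
41 [-0.56 -0.28] -0.15 [0.507 0.121 0.241]
43 [-0.57 -0.26] -0.15 [0.511 0.121 0.246]
45 [-0.58 -0.24] -0.15 [0.515 0.121 0.25 ]
47 [-0.58 -0.22] -0.15 [0.52  0.121 0.254]
49 [-0.59 -0.2 ] -0.15 [0.524 0.12  0.259]
51 [-0.6  -0.19] -0.15 [0.529 0.12  0.263]
53 [-0.6  -0.17] -0.15 [0.534 0.12  0.266]
55 [-0.62 -0.15] -0.28 [0.539 0.12  0.27 ]
57 [-0.72 -0.15] -1.42 [0.545 0.119 0.274]
59 [-0.72 -0.15] -1.42 [0.551 0.119 0.278]
61 [-0.72 -0.14] -1.42 [0.558 0.119 0.282]
63 [-0.72 -0.13] -1.42 [0.564 0.119 0.285]
65 [-0.72 -0.13] -1.42 [0.571 0.118 0.288]
67 [-0.72 -0.12] -1.42 [0.577 0.118 0.291]
69 [-0.72 -0.12] -1.42 [0.584 0.118 0.294]
71 [-0.72 -0.11] -1.42 [0.591 0.117 0.297]
73 [-0.72 -0.1 ] -1.42 [0.598 0.117 0.299]
75 [-0.73 -0.1 ] -1.42 [0.605 0.117 0.301]
77 [-0.73 -0.09] -1.42 [0.612 0.116 0.303]
79 [-0.73 -0.08] -1.42 [0.619 0.116 0.305]
81 [-0.73 -0.08] -1.42 [0.626 0.116 0.306]
83 [-0.73 -0.07] -1.42 [0.634 0.115 0.307]
85 [-0.73 -0.07] -1.42 [0.641 0.115 0.308]
87 [-0.73 -0.06] -1.42 [0.648 0.115 0.309]
89 [-0.73 -0.05] -1.42 [0.655 0.114 0.309]
91 [-0.73 -0.05] -1.42 [0.663 0.114 0.31 ]
93 [-0.73 -0.04] -1.42 [0.67  0.114 0.31 ]
95 [-0.73 -0.03] -1.42 [0.677 0.113 0.309]
97 [-0.73 -0.03] -1.42 [0.685 0.113 0.309]
99 [-0.73 -0.02] -1.42 [0.692 0.113 0.308]
101 [-0.73 -0.02] -1.42 [0.699 0.112 0.307]
103 [-0.72 -0.01] -1.28 [0.706 0.112 0.306]
```

Request:
move_arm(rows="0 -0.48 -0.39 -0.15 0 0 0;0 -0.5 -0.38 -0.15 0 0 0;0 -0.51 -0.36 -0.15 0 0 0;0 -0.52 -0.34 -0.15 0 0 0;0 -0.53 -0.33 -0.15 0 0 0;0 -0.54 -0.31 -0.15 0 0 0;0 -0.55 -0.29 -0.15 0 0 0;0 -0.56 -0.28 -0.15 0 0 0;0 0 0 0 0 0 0")

```text
time_s: 20.35
eef_pos: [0.5078, 0.1214, 0.242]
eef_rot: [0.139, -0.675, 0.71, -0.146]
wrist_force: [-3.1, -0.1, 1.7]
opening: -0.001
```

```bash
python3 - <<'E'
from bench import ctrl
from lid import *
np.set_printoptions(precision=4,suppress=True)
c=ctrl.camera("wrist"); s=ctrl.camera("scene")
o,p,r=pose(ctrl); print(p,o["q"],o["wrist_force"])
im=s["color"].copy()
for td in(35,41,47):
    a=proj(s,[edge(np.radians(td),y,.006) for y in(-.1,.1)]); cv2.line(im,*[tuple(int(v) for v in q) for q in a],(0,255,0) if td==41 else (0,0,255),1)
cv2.imwrite("pics/l7.png",np.hstack([cv2.resize(c["color"][60:360,80:480],(392,294)),cv2.resize(im[80:248,220:444],(392,294))]))
E
```

```text
[0.5067 0.1215 0.2407] [ 0.021  -0.0572  2.0383 -0.0413  0.7583  1.6674] [-2.4695 -0.1866 -0.2586]
```

View pics/l7.png

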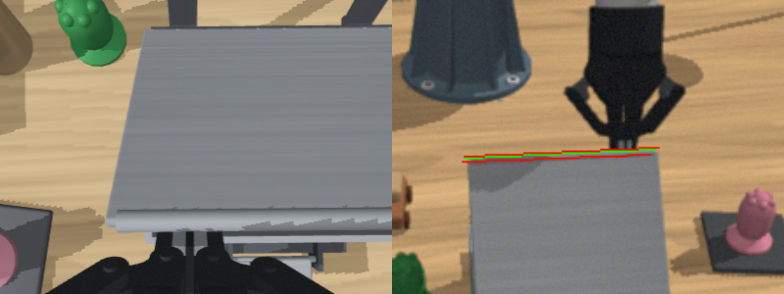

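The lid is following the fingers and the force is only about 3 N, so I'll carry on along the arc.

Request:
move_arm(rows="0 -0.57 -0.26 -0.15 0 0 0;0 -0.58 -0.24 -0.15 0 0 0;0 -0.58 -0.22 -0.15 0 0 0;0 -0.59 -0.2 -0.15 0 0 0;0 -0.6 -0.19 -0.15 0 0 0;0 -0.6 -0.17 -0.15 0 0 0;0 -0.62 -0.15 -0.28 0 0 0;0 -0.72 -0.15 -1.42 0 0 0;0 -0.72 -0.15 -1.42 0 0 0;0 -0.72 -0.14 -1.42 0 0 0;0 -0.72 -0.13 -1.42 0 0 0;0 -0.72 -0.13 -1.42 0 0 0;0 -0.72 -0.12 -1.42 0 0 0;0 -0.72 -0.12 -1.42 0 0 0;0 0 0 0 0 0 0")

```text
time_s: 21.95
eef_pos: [0.5857, 0.117, 0.2947]
eef_rot: [0.072, -0.685, 0.721, -0.076]
wrist_force: [-0.4, 0.2, 1.7]
opening: 0.004
```

```bash
python3 - <<'E'
from bench import ctrl
from lid import *
np.set_printoptions(precision=4,suppress=True)
c=ctrl.camera("wrist"); s=ctrl.camera("scene"); t=ctrl.camera("top")
o,p,r=pose(ctrl); print(p,o["q"],o["wrist_force"])
im=t["color"].copy()
for td in(61,69,77):
    a=proj(t,[edge(np.radians(td),y,.006) for y in(-.1,.1)]); cv2.line(im,*[tuple(int(v) for v in q) for q in a],(0,255,0) if td==69 else (0,0,255),1)
cv2.imwrite("pics/l8.png",np.hstack([cv2.resize(im[120:300,160:400],(392,294)),cv2.resize(s["color"][60:270,200:480],(392,294))]))
E
```

```text
[0.584  0.1173 0.2936] [ 0.0041  0.1314  1.6959 -0.0133  1.1055  1.6312] [-0.6213  0.323   0.0648]
```

View pics/l8.png

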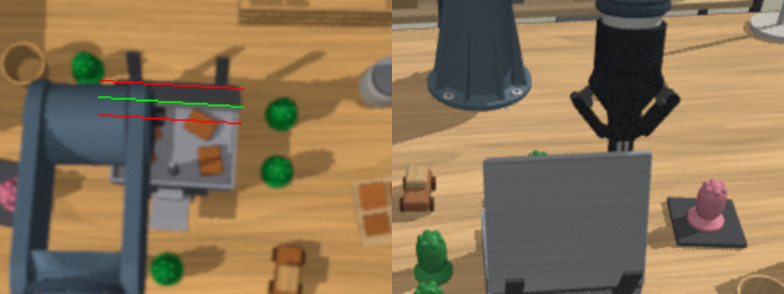

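Request:
move_arm(rows="0 -0.72 -0.11 -1.42 0 0 0;0 -0.72 -0.1 -1.42 0 0 0;0 -0.73 -0.1 -1.42 0 0 0;0 -0.73 -0.09 -1.42 0 0 0;0 -0.73 -0.08 -1.42 0 0 0;0 -0.73 -0.08 -1.42 0 0 0;0 -0.73 -0.07 -1.42 0 0 0;0 -0.73 -0.07 -1.42 0 0 0;0 -0.73 -0.06 -1.42 0 0 0;0 -0.73 -0.05 -1.42 0 0 0;0 -0.73 -0.05 -1.42 0 0 0;0 -0.73 -0.04 -1.42 0 0 0;0 -0.73 -0.03 -1.42 0 0 0;0 -0.73 -0.03 -1.42 0 0 0;0 0 0 0 0 0 0;0 0 0 0 0 0 0")

```text
time_s: 23.7
eef_pos: [0.6843, 0.1123, 0.3077]
eef_rot: [-0.047, -0.687, 0.723, 0.05]
wrist_force: [0.3, 0.2, -0.2]
opening: -0.002
```

```bash
cat > v.py <<'E'
import sys
from bench import ctrl
from lid import *
np.set_printoptions(precision=4,suppress=True)
c=ctrl.camera("wrist"); s=ctrl.camera("scene"); t=ctrl.camera("top")
o,p,r=pose(ctrl); print(o["time_s"],p,o["wrist_force"])
im=t["color"].copy(); i2=s["color"].copy()
for td,col in((90,(0,0,255)),(97,(0,255,0)),(108.9,(255,0,0))):
  for cam,I in((t,im),(s,i2)):
    a=proj(cam,[edge(np.radians(td),y,.006) for y in(-.1,.1)]); cv2.line(I,*[tuple(int(v) for v in q) for q in a],col,1)
cv2.imwrite(sys.argv[1],np.hstack([cv2.resize(im[120:300,140:380],(392,294)),cv2.resize(i2[60:345,200:480],(392,399))[:294]]))
E
python3 v.py pics/l9.png
```

```text
23.85 [0.6841 0.1124 0.3084] [-0.0922 -0.1793  0.0258]
```

View pics/l9.png

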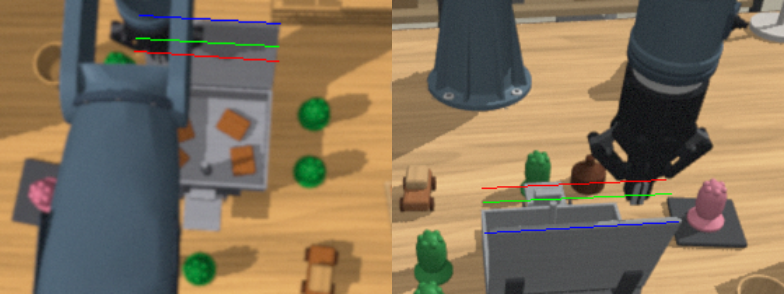

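The lid lies on the blue line (1.9 rad), past the fingers and down on its stop. I'll retreat up and back.

Request:
move_arm(rows="0 1 -1 0 0 0 0;0 2 -2 0 0 0 0;0 2.5 -2.5 0 0 0 0;0 2.5 -2.5 0 0 0 0;2 2 -1 0 0 0 0;3 2 0 0 0 0 0;3 2 0 0 0 0 0;3 2 0 0 0 0 0;2 1 0 0 0 0 0;0 0 0 0 0 0 0;0 0 0 0 0 0 0;0 0 0 0 0 0 0;0 0 0 0 0 0 0;0 0 0 0 0 0 0")

```text
time_s: 25.25
eef_pos: [0.5223, -0.0088, 0.4205]
eef_rot: [-0.048, -0.688, 0.723, 0.05]
wrist_force: [0.3, -0.5, 0.1]
opening: -0.001
```

```bash
python3 v.py pics/l10.png
```

```text
25.4 [ 0.5222 -0.0091  0.4205] [ 0.639  -0.3388 -0.2837]
```

View pics/l10.png

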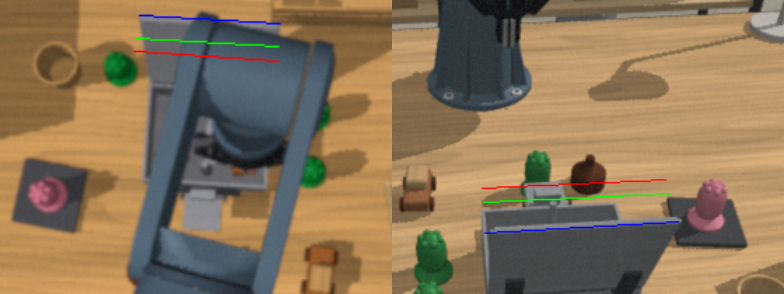

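```bash
python3 -c "
from bench import ctrl
print(ctrl.hand_in())"
```

```text
the job is handed in; nothing more can be done
None
```

The job is done and handed in at about 25 s of the 72 s allowed; the hand-in gave no verdict.

- **Toy:** I took the pink toy off the lid, set it down on the coaster at a touch of about 8 N, and released it. Pictures afterwards show it upright and near the middle of the coaster.
- **Tab:** I pressed it with the shut fingers at about 6 N, held clear of the lid. The lid popped ajar to about 0.23 rad.
- **Lid:** I lifted it by the left part of its front edge with the fingers underneath, with about 8 N at most in the readings. Past upright it sank onto its stop by itself.

**Last checks:** In the final top and scene pictures, the lid's edge lies on the line I had worked out for 1.9 rad. The arm is clear and the wrist force is about zero. I saw no movement of the coaster or of the other things in view, but I did not measure their positions again, and not all of them were in that last crop. The tab's angle could not be read directly; I took it from the press depth and the lid's release. No check failed or disagreed.

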